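# Hitch the model trailer to the crawler

### The job

Hitch the trailer to the truck: raise the red lock handle on the trailer's coupler, lift the trailer's nose over the tow ball and lower the coupler gently onto it until it is fully seated, with the handle still up, then let go and press the handle right down to lock it. Leave the battery pack, the loose yellow wheel and the blue tray as they are.

Things in the scene. Friction and masses are not known exactly. Their poses are not given: they have to be found in the camera images.
- truck: Radio-controlled truck: a bare black crawler chassis with four 130 mm tyres, 490 mm long, 270 mm wide; heavy, it does not move. Origin on the bench right under its tow ball. x = the way the truck faces, z = up. Nearest the ball are a bumper tube 70 mm ahead of it and the rear tyres, 95 mm ahead.
- ball (a point): Centre of the steel tow ball behind the truck, 20 mm in diameter, 76 mm above the bench. It stands on an 8 mm neck, its centre 22 mm above a flat hitch plate 30 mm wide.
- trailer: Loose two-wheeled trailer with a red-sided deck, 0.6 to 0.9 kg; origin on the bench under the coupler's cup. x = ahead (away from its wheels), y = its left, z = up. Parked it stands level on two free-rolling wheels and a jockey wheel under the drawbar. Lifting the nose tips it about the axle and takes 3 to 6 N. Coupled, the nose is 10 mm higher than parked. It may meet the truck at a slant.
- socket (a point): Centre of the ball cup in the steel coupler at the trailer's nose (the ball's centre sits here when coupled), 66 mm up when parked. Axes as the trailer. The cup opens downwards, is 23 mm wide inside, 31 mm at its flared lip, 33 mm outside; roof 16 mm above this point, lip 12 mm below it, nose 16 to 22 mm ahead. It must be lifted over the ball from above.
- drawbar (a point): Point to grasp on the trailer's drawbar, a straight aluminium square tube 18 mm wide and 18 mm high: on its centreline, 130 mm behind socket and 4 mm above it. Free to grasp across from above for 45 mm ahead of this point and 15 mm behind it. Axes as the trailer.
- axle (a point): Middle of the trailer's axle, 372 mm behind socket and, parked, 48 mm above the bench. The two tyres are 96 mm in diameter and stand 118 mm to either side; the deck's front edge is 157 mm ahead of this point.
- handle_grip (a point): Middle of the red cross grip at the end of the lock handle: a round bar 12 mm thick and 44 mm long with rounded ends, lying across the trailer; it rides with the handle. Handle down, it is 85 mm behind socket and 32 mm above it, over the drawbar, its ends sticking out 11 mm or more on either side, so fingers can straddle it from above and pinch it end to end.
- latch (a joint): Angle of the lock handle, rad: 0 = right down (locked), 1.15 = fully raised. It turns about a cross pin 20 mm behind and 20 mm above socket; at 0 the grip is 65 mm behind and 12 mm above the pin, and it swings up and forward as the value grows. It stays where it is left; about 0.5 N at the grip moves it. It works a lock plate that slides under the ball; above 0.8 the cup takes the ball freely.
- tray_mid (a point): Middle of a loose shallow blue parts tray, 130 x 90 mm and 28 mm high.
- battery_mid (a point): Middle of a loose black and blue battery pack lying flat, 138 x 47 mm and 25 mm high.
- race_wheel_mid (a point): Middle of a loose car wheel with a yellow rim lying flat, 66 mm in diameter and 27 mm high.

How it is judged:
By the outcome, as a careful person would: the job done as asked, in the order asked, and still so for the second after the job is handed in, with the robot touching nothing.
It also fails if it takes over 72 s, if anything falls off the work surface, if the arm or the gripper's body presses on something with over 40 N, if the wrist force passes 120 N, or if a joint passes its speed limit or range.

### The arm

A 6-joint arm with a two-finger parallel gripper is mounted at the origin on the work surface. World frame = base frame: x ahead of the robot, y to its left, z up, the work surface at z = 0. Lengths are in m, angles in rad, forces in N, time in s.
With the tool pointing down it reaches from about 0.325 to 0.925 m from the base axis. Payload 3.1 kg.
Tool frame: the origin (TCP) lies between the finger pads; the fingertips stand 22 mm ahead of it and the grasp point (between the pads) lies 3 mm ahead of it; z points along the fingers, y is the line along which they close (so a half turn about z gives the same grasp; the last joint's range is limited). The gripper opens to 85 mm and grips with 20 to 120 N. Pads are 22 mm wide; open, the fingers measure 114 mm over their backs; the gripper's body (76 mm by 85 mm) begins 54 mm behind the grasp point. The pads swing forward as they close: fully open they stand 13 mm farther back than shut.
Start: joints at [1.111, 0.217, 1.613, -0, 1.311, -0.112], TCP at [0.213, 0.588, 0.253] pointing down, gripper open.
Joint ranges: [-2.75, 2.75], [-0.78, 2.1], [0.31, 2.55], [-1.13, 4.27], [0.13, 2.63], [-2.58, 2.58]. Speed limits (rad/s): [2.79, 2.79, 3.14, 3.14, 3.14, 3.14].

### API

Orientations are given as [roll, pitch, yaw] about the fixed x, y, z axes, in that order (R = Rz(yaw) Ry(pitch) Rx(roll)).
In Python, from bench import arm gives the robot as it stands. The module is installed in compiled form; this text tells all that it offers.
- The arm moves only by the tool arm_command, never from a script. Its argument "deltas" is a list that holds one entry, the list of rows, each a list of 6 numbers: the shift along the tool's x, y, z each as a share of 0.15 m, from -1 to 1, then the turn, a rotation vector about the tool's x, y, z each as a share of 180 degrees, from -1 to 1. A call has 1 to 10 rows; each row is the pose to reach, as a shift and turn from the pose commanded when the call began, along the tool's axes at that moment, turning the shorter way round; what a row does not reach only later rows make up. A row lasts 1/12 s, in which the tool goes at most 41.7 mm and 7.16 degrees, less where a joint would pass 70% of its speed; a pose out of reach is approached as far as the arm can. A call with a number of a shift or a turn outside -1 to 1 is refused whole. A call with a gripper value outside its range is refused whole. "hand" is the opening in per cent of the stroke, from 0 (shut) to 100 (fully open), set as the call begins (left out, the last holds). The fingers move at their own pace and stop on an object; "grip_force" is the grip in N (left out, the last holds). Time passes only in rows, so rows that repeat a pose let the fingers close. It gives the time, the measured TCP pose, the force, the opening and the grip force at its end, in the units of the state.
- arm.get_obs(): the state, without advancing time (a new reading comes with each control period).
- arm.snapshot(name): name is "scene" or "top"; returns a dict with "color" (420x560x3 uint8, blue, green, red), "z_map" (420x560 float32, m along the optical axis (not along the pixel's ray), 0 where there is no reading), "K" (3x3 intrinsics, pixels), "rvec" (rotation vector, rad) and "tvec" (3), from world to camera coordinates, as OpenCV has them. Camera axes: x right, y down, z forward; pixel columns grow to the right and rows downward; lengths in m; the calibration is good to about 2 mm. A picture is of the moment at which its call begins.
- arm.hand_in(): hands the job in; it is judged then, once.
The state is a dict: "clock": time; "joints": joint angles; "qd": joint speeds; "joint_torque": joint torques, N m; "tool_pos": TCP position; "tool_rot": TCP orientation; "force": force on the tool from outside, world axes, zero at the start; "wrist_torque": the same for the moment, N m; "width": finger opening in m; "gripper_force": force on a finger pad.
Only numpy, scipy, OpenCV 4.12 (cv2) and the standard library are available. Lean on these libraries where they do the work, as an engineer would, in place of code of your own. Each camera call takes 0.05 s, during which the arm holds its last target. There are 200 camera calls.

## Working session

There is one attempt and no reset: what is moved stays moved. The work goes in short steps, Python scripts to look and compute and a tool call to move; the robot and the scene stay as the last step left them, time stands still between calls to the robot, and variables do not carry over. Pictures are saved under pics/ and viewed, at most 10 in all, crops included, and the job is handed in when it is done.

Besides the shell and the picture viewer there is one more tool, called after "Emit:" as name([rows], argument=value, ...), one row to a line, values as JSON. arm_command: Moves the arm, as the interface text tells. Its arguments: {"type":"object","properties":{"deltas":{"type":"array","items":{"type":"array","items":{"type":"array","items":{"type":"number"}}}},"hand":{"type":"number"},"grip_force":{"type":"number"}},"required":["deltas"]}

```bash
mkdir -p pics; cat > h.py <<'E'
import numpy as np, cv2
from bench import arm
def snap(n):
    s=arm.snapshot(n); s['R']=cv2.Rodrigues(np.array(s['rvec'],float))[0]; s['t']=np.array(s['tvec'],float).ravel(); s['K']=np.array(s['K'],float); return s
def cloud(s):
    h,w=s['z_map'].shape; u,v=np.meshgrid(np.arange(w),np.arange(h)); z=s['z_map']
    c=np.stack([(u-s['K'][0,2])/s['K'][0,0]*z,(v-s['K'][1,2])/s['K'][1,1]*z,z],-1)
    p=(c-s['t'])@s['R']; p[z==0]=np.nan; return p
def ray(s,u,v,h):
    d=s['R'].T@np.linalg.solve(s['K'],[u,v,1.]); o=-s['R'].T@s['t']; return o+d*(h-o[2])/d[2]
def proj(s,p):
    c=s['R']@np.array(p)+s['t']; q=s['K']@c; return q[:2]/q[2]
E
python3 - <<'E'
from h import *
o=arm.get_obs(); print(o)
for n in("top","scene"):
    s=snap(n); cv2.imwrite(f'pics/{n}0.png',s['color']); np.savez(f'{n}0.npz',p=cloud(s),c=s['color']); print(n,s['K'],-s['R'].T@s['t'])
E
```

```text
{'clock': 0.0, 'joints': array([ 1.11079167e+00,  2.17765456e-01,  1.61496367e+00, -7.12001005e-06,
        1.31130206e+00, -1.12230838e-01]), 'qd': array([ 1.25116489e-05, -1.02307277e-03,  2.42184362e-03,  5.15299766e-04,
       -4.94315244e-04, -1.55005473e-03]), 'joint_torque': array([-4.08387141e-04, -3.96836364e+01, -3.03858519e+01, -3.42275944e-04,
        9.83913196e-03, -5.34037838e-06]), 'tool_pos': array([0.21265439, 0.5868809 , 0.25194578]), 'tool_rot': array([-3.13916870e+00, -2.66269662e-04,  2.79382035e+00]), 'force': array([-0.22146141,  0.09726614,  0.15784737]), 'wrist_torque': array([-0.00012779,  0.03195234, -0.0233259 ]), 'gripper_force': 0.0, 'width': 0.08529981008990865}
top [[501.35907883   0.         280.57483367]
 [  0.         501.35907883 213.61745666]
 [  0.           0.           1.        ]] [ 0.37103482 -0.09870306  1.12503702]
scene [[433.08075766   0.         281.68002153]
 [  0.         433.08075766 216.48140824]
 [  0.           0.           1.        ]] [1.00618164 0.07720276 0.86801557]
```

View pics/top0.png

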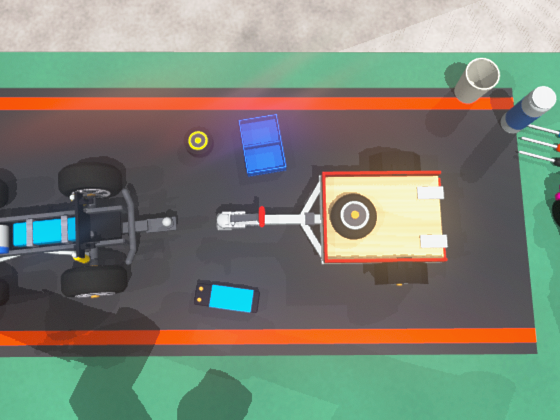

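View pics/scene0.png

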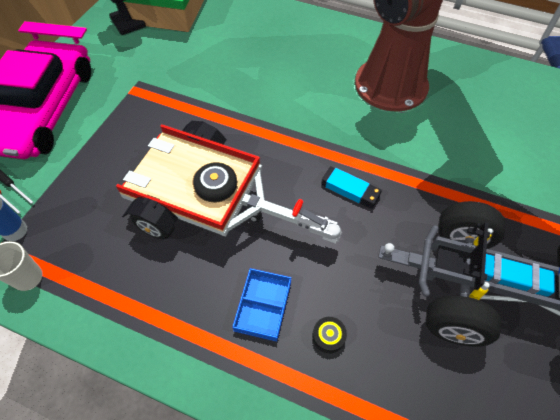

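```bash
python3 - <<'E'
from h import *
d=np.load('top0.npz');p,c=d['p'],d['c'].astype(int)
def hgt(u,v): return np.round(p[v,u],4)
for u,v in[(167,222),(160,222),(223,219),(262,216),(290,218),(198,141),(262,145),(230,297)]: print(u,v,hgt(u,v))
z=p[...,2]
sel=lambda m:(np.round(np.nanmedian(p[m],0),4),m.sum())
V,U=np.mgrid[:420,:560]
# ball: top points near
m=(abs(U-167)<10)&(abs(V-222)<10)&(z>0.07); print('ball',sel(m),np.nanmax(z[m]),U[m].mean(),V[m].mean())
# red grip
red=(c[...,2]>130)&(c[...,1]<60)&(c[...,0]<60)&(U>240)&(U<290)&(V>195)&(V<240)
print('grip',sel(red),np.nanmax(z[red]),U[red].mean(),V[red].mean(),V[red].min(),V[red].max(),U[red].min(),U[red].max())
# drawbar
for u in range(215,320,6):
    col=z[195:245,u]; i=np.where(col>0.055)[0]+195
    if len(i): print(u,i.min(),i.max(),np.round(np.nanmean(p[i,u],0),4),np.round(np.nanmax(z[i,u]),4))
# deck red rim rect
r2=((c[...,2]>120)&(c[...,1]<60)&(c[...,0]<60)&(U>310)&(U<455)&(V>160)&(V<275)).astype(np.uint8)
pts=np.argwhere(r2)[:,::-1].astype(np.float32); 
pr=p[r2>0]; pr=pr[pr[:,2]>0.07]; print('rimz',np.nanmedian(pr[:,2]),np.nanmax(pr[:,2])); 
rr=cv2.minAreaRect(pr[:,:2].astype(np.float32)); print(rr)
print(cv2.boxPoints(rr))
E
```

```text
167 222 [0.5485 0.1259 0.0851]
160 222 [0.5538 0.1478 0.0538]
223 219 [0.5551 0.009  0.082 ]
262 216 [ 0.555  -0.074   0.1168]
290 218 [ 0.5576 -0.1325  0.078 ]
198 141 [0.7458 0.0747 0.0275]
262 145 [ 0.7405 -0.0712  0.0146]
230 297 [ 0.3939 -0.0029  0.024 ]
ball (array([0.5504, 0.1279, 0.0828]), np.int64(71)) 0.08812686125582113 166.32394366197184 221.19718309859155
grip (array([ 0.5571, -0.072 ,  0.1157]), np.int64(91)) 0.12172545712714321 261.25274725274727 215.64835164835165 207 226 259 264
221 213 229 [0.5516 0.0137 0.0771] 0.0842
227 212 228 [0.5535 0.0008 0.0791] 0.0829
233 212 227 [ 0.5526 -0.0127  0.0901] 0.0952
239 212 227 [ 0.5534 -0.0249  0.0853] 0.0997
245 213 227 [ 0.5525 -0.0374  0.0835] 0.1011
251 214 225 [ 0.5524 -0.0504  0.0904] 0.1023
257 213 226 [ 0.5522 -0.063   0.0914] 0.1072
263 207 226 [ 0.5544 -0.076   0.1146] 0.1181
269 215 224 [ 0.5548 -0.0879  0.0763] 0.0801
275 215 224 [ 0.5546 -0.1007  0.077 ] 0.0836
281 215 224 [ 0.5547 -0.1134  0.0763] 0.0818
287 215 224 [ 0.5549 -0.1262  0.0752] 0.079
293 215 223 [ 0.5555 -0.1388  0.078 ] 0.0814
299 215 223 [ 0.5555 -0.1516  0.0774] 0.0816
305 205 232 [ 0.5564 -0.1643  0.0787] 0.0859
311 195 242 [ 0.5546 -0.177   0.0782] 0.0865
317 195 244 [ 0.5441 -0.1897  0.0768] 0.0812
rimz 0.09754308845650106 0.10002099161805719
((0.6464934349060059, -0.22469885647296906), (0.0014567950274795294, 0.03201805427670479), 0.1534835398197174)
[[ 0.6457222  -0.20869184]
 [ 0.6458079  -0.24070978]
 [ 0.64726466 -0.24070588]
 [ 0.64717895 -0.20868793]]
```

```bash
cat >> h.py <<'E'
def tri(a,ua,b,ub):
    M=lambda s:s['K']@np.c_[s['R'],s['t']]
    X=cv2.triangulatePoints(M(a),M(b),np.array(ua,float).reshape(2,1),np.array(ub,float).reshape(2,1)).ravel(); X=X[:3]/X[3]
    return X, proj(a,X)-ua
def redgrip(s,win):
    u0,u1,v0,v1=win; c=s['color'].astype(int); V,U=np.mgrid[:420,:560]
    m=(c[...,2]>110)&(c[...,1]<80)&(c[...,0]<80)&(U>u0)&(U<u1)&(V>v0)&(V<v1)
    n,l,st,ce=cv2.connectedComponentsWithStats(m.astype(np.uint8)); i=1+np.argmax(st[1:,4]); return ce[i],st[i]
E
python3 - <<'E'
from h import *
a,b=snap('top'),snap('scene')
ga,gb=redgrip(a,(240,290,195,245)),redgrip(b,(275,320,190,225)); print(ga,gb); print('grip',tri(a,ga[0],b,gb[0]))
def crop(s,u,v,r=18,k=14):
    return cv2.resize(s['color'][v-r:v+r,u-r:u+r],None,fx=k/1.4,fy=k/1.4,interpolation=cv2.INTER_NEAREST)
def ball(s,w):
    u0,u1,v0,v1=w; g=cv2.cvtColor(s['color'],cv2.COLOR_BGR2GRAY)[v0:v1,u0:u1]
    m=(g>130).astype(np.uint8); n,l,st,ce=cv2.connectedComponentsWithStats(m); print(st,ce+[u0,v0])
ball(a,(155,180,210,235)); ball(b,(377,402,238,262))
cv2.imwrite('pics/crops.png',np.hstack([crop(a,167,222),crop(b,389,249)]))
c=a['color'].astype(int);p=cloud(a);V,U=np.mgrid[:420,:560]
wood=((c[...,2]>150)&(c[...,1]>120)&(U>310)&(U<455)&(V>165)&(V<270))
cn=max(cv2.findContours(wood.astype(np.uint8),0,2)[0],key=cv2.contourArea).reshape(-1,2)
q=np.array([ray(a,u,v,0.085)[:2] for u,v in cn],np.float32); print(cv2.minAreaRect(q))
# drawbar both edges mid line
l=[]
for u in range(268,302,2):
    g=np.where(c[205:235,u].min(-1)>110)[0]+205
    if len(g): l.append((ray(a,u,(g.min()+g.max())/2,0.079)))
l=np.array(l); f=np.polyfit(l[:,1],l[:,0],1); print('drawbar x=',f,'at y=-.12',np.polyval(f,-.12),np.polyval(f,0.008))
E
```

```text
(array([261.35964912, 215.35964912]), array([258, 206,   8,  21, 114], dtype=int32)) (array([297.29090909, 206.90909091]), array([293, 199,  10,  18, 110], dtype=int32))
grip (array([ 0.55699227, -0.07201393,  0.11228381]), array([-0.29425779,  0.08455288]))
[[  0   0  25  25 555]
 [  7   7   9  10  70]] [[167.10990991 222.05225225]
 [166.12857143 221.58571429]]
[[  0   0  25  24 523]
 [  5   5  13   9  76]
 [ 21  17   1   1   1]] [[389.01529637 249.8585086 ]
 [388.77631579 246.96052632]
 [398.         255.        ]]
((0.5593595504760742, -0.33437851071357727), (0.2543700635433197, 0.17618393898010254), 89.92176818847656)
drawbar x= [-0.01866643  0.55290328] at y=-.12 0.5551432514579139 0.5527539487125978
```

View pics/crops.png

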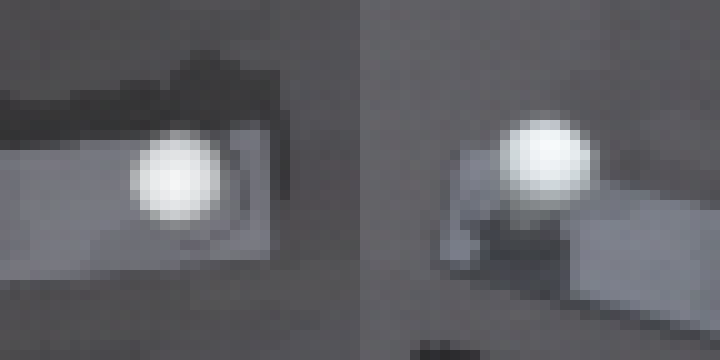

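```bash
cat >> h.py <<'E'
from scipy.spatial.transform import Rotation as Ro
def plan(pos,yaw,pitch=0.):
    """shift/turn shares in tool axes; pitch>0 = nose up"""
    o=arm.get_obs(); R=Ro.from_euler('xyz',o['tool_rot'])
    T=Ro.from_euler('z',yaw)*Ro.from_euler('y',-pitch)*Ro.from_euler('x',np.pi)
    s=R.inv().apply(np.array(pos)-o['tool_pos'])/0.15; r=(R.inv()*T).as_rotvec()/np.pi
    print('shift',np.round(s,4),'turn',np.round(r,4),'j6',o['joints'][5].round(2))
E
python3 - <<'E'
from h import *
a,b=snap('top'),snap('scene')
print(tri(a,(166.1,221.6),b,(389.2,246.2)), ray(a,166.1,221.6,.076),ray(b,389.2,246.2,.076))
plan((.556,-.072,.2),1.588)
E
```

```text
(array([0.5506386 , 0.12971672, 0.07728225]), array([-0.08086452,  0.0135601 ])) [0.55088708 0.12982667 0.076     ] [0.54983035 0.13002028 0.076     ]
shift [-3.6487 -3.3528  0.3547] turn [-2.000e-04  1.000e-04  3.838e-01] j6 -0.11
```

Emit:
arm_command([
  [[-0.91,-0.84,0.05,0,0,0],[-0.91,-0.84,0.05,0,0,0],[-0.91,-0.84,0.05,0,0,0],[-0.91,-0.84,0.05,0,0,0],[-0.91,-0.84,0.05,0,0,0],[-0.91,-0.84,0.05,0,0,0]],
], hand=100)

```text
clock: 0.8
tool_pos: [0.2997, 0.4192, 0.2454]
tool_rot: [-3.14, 0.001, 2.79]
force: [-0.3, 1.3, -0.1]
width: 0.0852
gripper_force: 0.0
```

Emit:
arm_command([
  [[-0.91,-0.84,0.05,0,0,0],[-0.91,-0.84,0.05,0,0,0],[-0.91,-0.84,0.05,0,0,0],[-0.91,-0.84,0.05,0,0,0],[-0.91,-0.84,0.05,0,0,0],[-0.91,-0.84,0.05,0,0,0]],
])

```text
clock: 1.3
tool_pos: [0.3853, 0.2554, 0.2384]
tool_rot: [-3.141, 0.001, 2.789]
force: [0.4, 0.3, 0.3]
width: 0.0854
gripper_force: 0.0
```

Emit:
arm_command([
  [[-0.91,-0.84,0.05,0,0,0],[-0.91,-0.84,0.05,0,0,0],[-0.91,-0.84,0.05,0,0,0],[-0.91,-0.84,0.05,0,0,0],[-0.91,-0.84,0.05,0,0,0],[-0.91,-0.84,0.05,0,0,0]],
])

```text
clock: 1.8
tool_pos: [0.4712, 0.0909, 0.2311]
tool_rot: [3.141, 0.002, 2.79]
force: [0.2, 0.5, -1.1]
width: 0.0854
gripper_force: 0.0
```

```bash
python3 -c "
from h import *
print(arm.get_obs()['tool_pos'],arm.get_obs()['tool_rot'],arm.get_obs()['clock']);plan((.556,-.072,.2),1.586)"
```

```text
[0.47121047 0.09094852 0.23114536] [3.14143680e+00 1.63394110e-03 2.79017576e+00] 1.8
shift [-0.9043 -0.8254  0.209 ] turn [0.0004 0.0004 0.3833] j6 -1.17
```

Emit:
arm_command([
  [[-0.91,-0.83,0.21,0,0,0.383],[-0.91,-0.83,0.21,0,0,0.383],[-0.91,-0.83,0.21,0,0,0.383],[-0.91,-0.83,0.21,0,0,0.383],[-0.91,-0.83,0.21,0,0,0.383],[-0.91,-0.83,0.21,0,0,0.383],[-0.91,-0.83,0.21,0,0,0.383],[-0.91,-0.83,0.21,0,0,0.383],[-0.91,-0.83,0.21,0,0,0.383],[-0.91,-0.83,0.21,0,0,0.383]],
])

```text
clock: 2.63
tool_pos: [0.5556, -0.0683, 0.1992]
tool_rot: [-3.142, -0.002, 1.587]
force: [-0.6, -0.1, -0.2]
width: 0.0851
gripper_force: 0.0
```

```bash
python3 - <<'E'
from h import *
plan((.556,-.072,.115),1.586)
b=snap('scene'); cv2.imwrite('pics/s1.png',cv2.resize(b['color'][100:300,200:420],None,fx=3,fy=3))
E
```

```text
shift [-0.0257  0.0025  0.5613] turn [-0.     -0.0005  0.0002] j6 -0.27
```

View pics/s1.png

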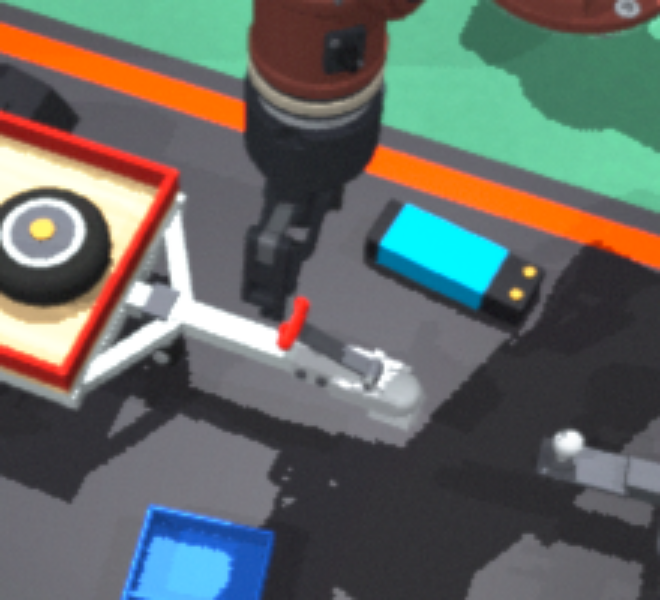

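The crop shows the open gripper above the red grip (about full-frame 298,208), straddling it. The ball is at (389,247) and nothing is in the way, so I'm going down and pinching.

Emit:
arm_command([
  [[-0.01,0,0.12,0,0,0],[-0.02,0,0.24,0,0,0],[-0.025,0,0.36,0,0,0],[-0.025,0,0.48,0,0,0],[-0.025,0,0.56,0,0,0],[-0.025,0,0.57,0,0,0],[-0.025,0,0.57,0,0,0]],
])

```text
clock: 3.27
tool_pos: [0.5547, -0.0733, 0.1129]
tool_rot: [-3.14, -0.001, 1.592]
force: [0.9, 0.6, 0.3]
width: 0.0853
gripper_force: 0.0
```

Emit:
arm_command([
  [[0,0,0,0,0,0],[0,0,0,0,0,0],[0,0,0,0,0,0],[0,0,0,0,0,0],[0,0,0,0,0,0],[0,0,0,0,0,0],[0,0,0,0,0,0],[0,0,0,0,0,0]],
], hand=35, grip_force=20)

```text
clock: 3.93
tool_pos: [0.5556, -0.0749, 0.1142]
tool_rot: [3.14, 0.001, 1.591]
force: [1.1, -0.7, 0.7]
width: 0.0419
gripper_force: 20.2
```

Emit:
arm_command([
  [[0.013,0,-0.028,0,0,0],[0.029,0,-0.057,0,0,0],[0.068,0,-0.111,0,0,0],[0.114,0,-0.157,0,0,0],[0.167,0,-0.197,0,0,0],[0.197,0,-0.215,0,0,0],[0.225,0,-0.229,0,0,0],[0.254,0,-0.241,0,0,0],[0.279,0,-0.249,0,0,0],[0.279,0,-0.249,0,0,0]],
])

```text
clock: 4.77
tool_pos: [0.5543, -0.0319, 0.1513]
tool_rot: [3.142, -0.001, 1.591]
force: [-0.2, -0.9, 0.2]
width: 0.042
gripper_force: 20.3
```

```bash
python3 - <<'E'
from h import *
o=arm.get_obs(); print(o['tool_pos'],o['force'],o['width'],o['gripper_force'])
b=snap('scene'); cv2.imwrite('pics/s2.png',cv2.resize(b['color'][100:300,200:420],None,fx=3,fy=3))
E
```

```text
[ 0.55426307 -0.03185749  0.15128307] [-0.17287002 -0.90230477  0.20922261] 0.04201187313313843 20.339367985725403
```

View pics/s2.png

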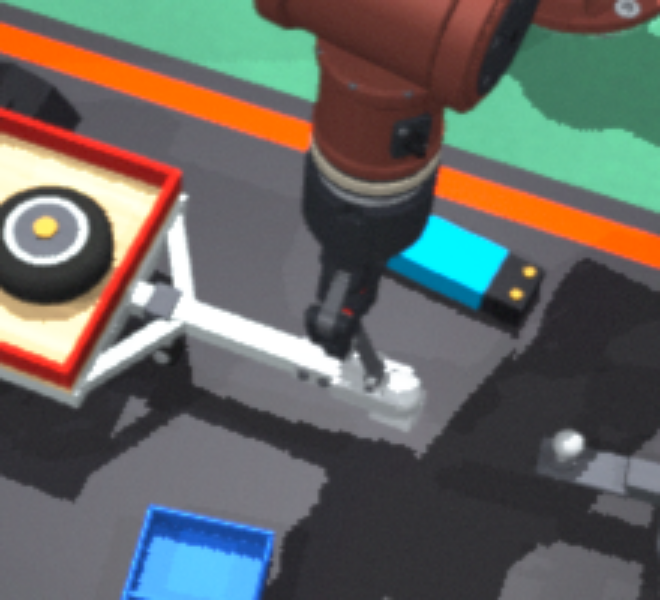

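The handle is up between the fingers (full-frame about 314,205) and the trailer hasn't moved. Next I release, rise and back off to above the drawbar.

Emit:
arm_command([
  [[0,0,0,0,0,0],[0,0,0,0,0,0],[0,0,0,0,0,0],[0,0,0,0,0,0],[0,0,-0.15,0,0,0],[0,0,-0.3,0,0,0],[0,0,-0.45,0,0,0],[-0.25,0,-0.45,0,0,0],[-0.5,0,-0.45,0,0,0],[-0.6,0,-0.45,0,0,0]],
], hand=100)

```text
clock: 5.65
tool_pos: [0.5566, -0.1263, 0.2198]
tool_rot: [3.14, 0.003, 1.589]
force: [-0.0, -0.5, 0.3]
width: 0.0856
gripper_force: 0.0
```

```bash
python3 - <<'E'
from h import *
o=arm.get_obs(); print(o['tool_pos'],o['width'])
a,b=snap('top'),snap('scene')
for s,w in((a,(225,262,195,240)),(b,(285,345,170,235))):
    try: print(redgrip(s,w))
    except Exception as e: print(e)
try: print(tri(a,redgrip(a,(225,262,195,240))[0],b,redgrip(b,(285,345,170,235))[0]))
except Exception as e: print(e)
k=lambda s,u,v:cv2.resize(s['color'][v-50:v+50,u-65:u+65],None,fx=3,fy=4)
cv2.imwrite('pics/s3.png',np.hstack([k(a,225,220),k(b,330,220)]))
E
```

```text
[ 0.55662188 -0.12632657  0.21981208] 0.08558018642340207
(array([229.17948718, 232.3974359 ]), array([226, 222,   9,  18,  78], dtype=int32))
(array([314.6097561 , 204.15447154]), array([309, 195,  12,  19, 123], dtype=int32))
(array([ 0.5274252 , -0.02157972,  0.10858943]), array([ 7.2598463 , -2.36981172]))
```

View pics/s3.png

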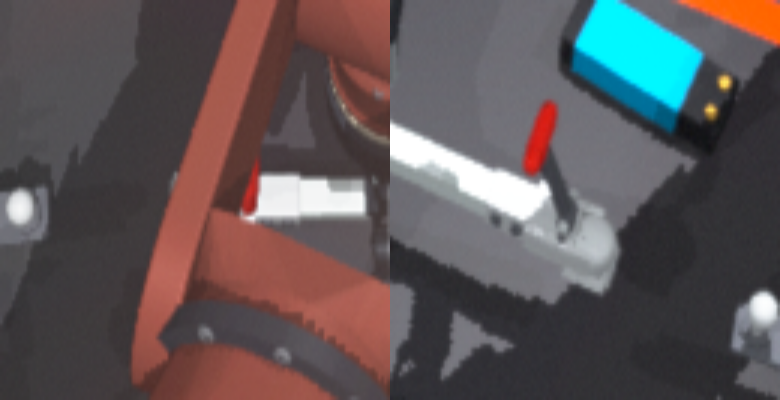

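The scene half shows the red grip raised at about (314,204) and the coupler nose at about (338,221). The arm blocks the top view. Going down onto the drawbar.

Emit:
arm_command([
  [[0.02,0,0.15,0,0,0],[0.02,0,0.3,0,0,0],[0.02,0,0.45,0,0,0],[0.02,0,0.6,0,0,0],[0.02,0,0.75,0,0,0],[0.02,0,0.88,0,0,0],[0.02,0,0.98,0,0,0],[0.02,0,0.98,0,0,0],[0.02,0,0.98,0,0,0]],
])

```text
clock: 6.5
tool_pos: [0.5549, -0.1185, 0.0705]
tool_rot: [-3.139, -0.002, 1.591]
force: [0.5, -0.8, 0.3]
width: 0.0854
gripper_force: 0.0
```

Emit:
arm_command([
  [[0,0,0,0,0,0],[0,0,0,0,0,0],[0,0,0,0,0,0],[0,0,0,0,0,0],[0,0,0,0,0,0],[0,0,0,0,0,0],[0,0,0,0,0,0],[0,0,0,0,0,0],[0,0,0,0,0,0],[0,0,0,0,0,0]],
], hand=0, grip_force=60)

```text
clock: 7.33
tool_pos: [0.5563, -0.1199, 0.0724]
tool_rot: [3.141, 0.0, 1.59]
force: [-1.8, 0.9, 6.1]
width: 0.0172
gripper_force: 60.9
```

```bash
python3 - <<'E'
from h import *
o=arm.get_obs(); print(o['tool_pos'],o['tool_rot'],o['width'],o['gripper_force'],o['force'])
b=snap('scene'); g=redgrip(b,(285,345,170,235)); print(g,ray(b,*g[0],.148))
print('nose',ray(b,346-5,221,.066))
E
```

```text
[ 0.5562615  -0.11991754  0.07237513] [3.14129508e+00 1.61425267e-04 1.59040143e+00] 0.017196410656346146 60.945199728012085 [-1.81012106  0.87249735  6.08082217]
(array([315.04132231, 203.74380165]), array([310, 195,  11,  18, 121], dtype=int32)) [ 0.55753846 -0.03471229  0.148     ]
nose [0.52575105 0.01912174 0.066     ]
```

Emit:
arm_command([
  [[-0.003,0,-0.024,0,0.0048,0],[-0.006,0,-0.048,0,0.0095,0],[-0.009,0,-0.072,0,0.0143,0],[-0.013,0,-0.097,0,0.0191,0],[-0.017,0,-0.12,0,0.0238,0],[-0.021,0,-0.144,0,0.0286,0],[-0.026,0,-0.168,0,0.0334,0],[-0.031,0,-0.192,0,0.0382,0],[-0.031,0,-0.192,0,0.0382,0],[-0.031,0,-0.192,0,0.0382,0]],
])

```text
clock: 8.22
tool_pos: [0.5561, -0.1247, 0.1006]
tool_rot: [3.141, -0.12, 1.59]
force: [1.1, -1.0, -4.5]
width: 0.0166
gripper_force: 59.6
```

```bash
python3 - <<'E'
from h import *
o=arm.get_obs(); print(o['tool_pos'],o['tool_rot'],o['width'],o['gripper_force'],o['force'])
b=snap('scene'); g=redgrip(b,(285,345,160,235)); print(g,ray(b,*g[0],.190))
cv2.imwrite('pics/s4.png',cv2.resize(b['color'][140:290,240:440],None,fx=4,fy=4))
E
```

```text
[ 0.55612431 -0.1246718   0.10056334] [ 3.14138514 -0.12036645  1.5897001 ] 0.016610221243363345 59.55600321292877 [ 1.10082156 -1.01034347 -4.48785838]
(array([309.43076923, 190.83846154]), array([304, 182,  12,  19, 130], dtype=int32)) [ 0.560804   -0.04805157  0.19      ]
```

View pics/s4.png

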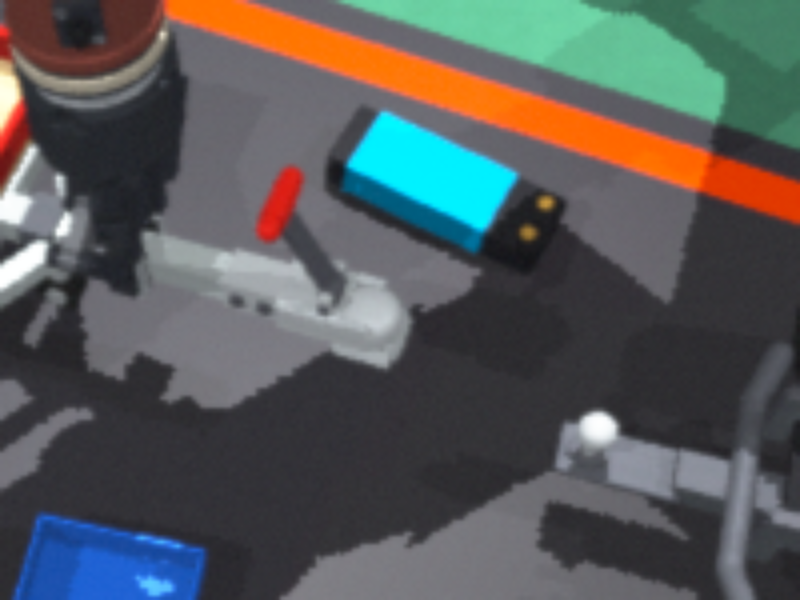

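The crop shows the nose lifted level with the handle up (grip at full-frame 309,191). The coupler dome is near (332,219) and the ball at (389,247). Moving forward.

Emit:
arm_command([
  [[0.05,-0.001,0.006,0,0,0],[0.14,-0.002,0.017,0,0,0],[0.24,-0.004,0.029,0,0,0],[0.34,-0.006,0.041,0,0,0],[0.44,-0.008,0.053,0,0,0],[0.54,-0.01,0.065,0,0,0],[0.64,-0.012,0.077,0,0,0],[0.72,-0.013,0.087,0,0,0],[0.79,-0.013,0.095,0,0,0],[0.79,-0.013,0.095,0,0,0]],
])

```text
clock: 9.1
tool_pos: [0.5513, -0.002, 0.1005]
tool_rot: [-3.141, -0.122, 1.594]
force: [1.3, 0.6, -4.6]
width: 0.0172
gripper_force: 59.7
```

```bash
python3 - <<'E'
from h import *
o=arm.get_obs(); print(o['tool_pos'],o['tool_rot'],o['width'],o['gripper_force'],o['force'])
a,b=snap('top'),snap('scene'); g=redgrip(b,(330,400,160,245)); print(g,ray(b,*g[0],.190))
k=lambda s,u,v:cv2.resize(s['color'][v-35:v+35,u-45:u+45],None,fx=4.4,fy=4.4,interpolation=cv2.INTER_CUBIC)
A,B=k(a,175,222),k(b,382,238)
# expected socket from arm kinematics, lip centre and ball
T=Ro.from_euler('xyz',o['tool_rot']); sk=o['tool_pos']+T.apply([.127,0,.003+.004])   # grasp assumed 127 behind
ball=np.array([.5506,.1298,.076])
lip=sk+T.apply([0,0,.012]); print('sock',sk,'lip',lip,'ball-sock',ball-sk)
for s,img,u,v in((a,A,175,222),(b,B,382,238)):
    for p,c in((sk,(0,0,255)),(lip,(0,255,0)),(ball,(255,0,255))):
        q=(proj(s,p)-[u-45,v-35]+.5)*4.4; cv2.circle(img,tuple(int(i) for i in q),3,c,-1)
    th=np.linspace(0,6.28,60); 
    for t in th:
        q=(proj(s,lip+T.apply([.0165*np.cos(t),.0165*np.sin(t),0]))-[u-45,v-35]+.5)*4.4; cv2.circle(img,tuple(int(i) for i in q),1,(0,255,0),-1)
cv2.imwrite('pics/s5.png',np.hstack([A,B]))
E
```

```text
[ 0.55132604 -0.00198099  0.10048739] [-3.14122338 -0.12167463  1.59350334] 0.01721994194202827 59.666054248809814 [ 1.25456706  0.55174814 -4.58430062]
(array([371.49659864, 209.65986395]), array([366, 200,  12,  20, 147], dtype=int32)) [0.55519492 0.07207298 0.19      ]
sock [0.54844194 0.12489691 0.10895372] lip [0.54840444 0.12635293 0.09704244] ball-sock [ 0.00215806  0.00490309 -0.03295372]
```

View pics/s5.png

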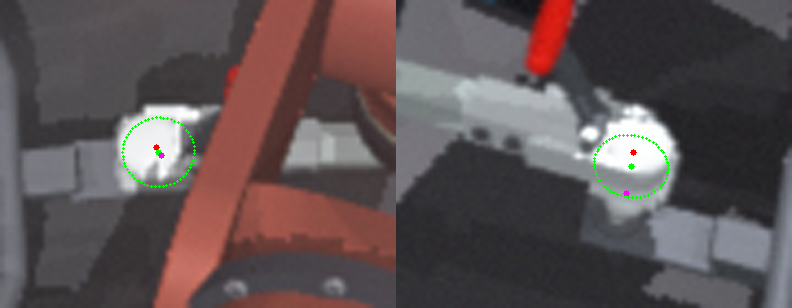

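The top half shows the cup over the ball, with the ball mark about 5 mm ahead of the cup's centre. The scene half shows the same, with the lip ring matching the coupler's lower edge. I'll go 5 mm forward and lower halfway.

Emit:
arm_command([
  [[0.015,0,0.002,0,0,0],[0.033,0,0.004,0,0,0],[0.033,0,0.004,0,0,0],[0.031,0,0.018,0,-0.0029,0],[0.029,0,0.032,0,-0.0057,0],[0.027,0,0.047,0,-0.0086,0],[0.025,0,0.061,0,-0.0114,0],[0.023,0,0.075,0,-0.0143,0],[0.023,0,0.075,0,-0.0143,0],[0.023,0,0.075,0,-0.0143,0]],
])

```text
clock: 10.03
tool_pos: [0.5515, -0.0003, 0.0895]
tool_rot: [-3.141, -0.075, 1.591]
force: [1.0, 0.4, -4.6]
width: 0.017
gripper_force: 59.6
```

```bash
python3 - <<'E'
from h import *
o=arm.get_obs(); T=Ro.from_euler('xyz',o['tool_rot'])
print(o['tool_pos'],o['tool_rot'],o['width'],o['force'],'sock',o['tool_pos']+T.apply([.127,0,.007]))
a,b=snap('top'),snap('scene'); g=redgrip(b,(330,400,160,245)); print(g,ray(b,*g[0],.173))
E
```

```text
[ 5.51450299e-01 -3.07287342e-04  8.94623472e-02] [-3.14091433 -0.0748367   1.59090536] 0.01701096131625166 [ 0.98775445  0.44960381 -4.59431002] sock [0.5488885  0.12683481 0.09197733]
(array([373.49640288, 214.89208633]), array([368, 205,  12,  20, 139], dtype=int32)) [0.55351238 0.07872592 0.173     ]
```

Emit:
arm_command([
  [[0.018,0,0.005,0,-0.0007,0],[0.018,0,0.012,0,-0.0022,0],[0.018,0,0.02,0,-0.0038,0],[0.017,0,0.028,0,-0.0053,0],[0.017,0,0.036,0,-0.0069,0],[0.016,0,0.044,0,-0.0084,0],[0.016,0,0.052,0,-0.01,0],[0.016,0,0.056,0,-0.0107,0],[0.016,0,0.056,0,-0.0107,0]],
])

```text
clock: 10.88
tool_pos: [0.552, 0.0027, 0.0816]
tool_rot: [3.141, -0.041, 1.59]
force: [2.9, 0.5, -5.0]
width: 0.0171
gripper_force: 59.6
```

```bash
python3 - <<'E'
from h import *
o=arm.get_obs(); T=Ro.from_euler('xyz',o['tool_rot'])
print(o['tool_pos'],o['tool_rot'],o['width'],o['force'],o['wrist_torque'],'sock',o['tool_pos']+T.apply([.127,0,.007]))
b=snap('scene'); g=redgrip(b,(330,400,160,245)); print(g,ray(b,*g[0],.165))
E
```

```text
[0.55203503 0.0027418  0.08157999] [ 3.14069915 -0.04136105  1.59041146] 0.017130372741999845 [ 2.9228509   0.48524231 -5.04261218] [-0.08276405 -0.37521287  0.09255579] sock [0.54954678 0.12989828 0.07983733]
(array([375.15328467, 219.16058394]), array([370, 210,  11,  19, 137], dtype=int32)) [0.55612309 0.08431136 0.165     ]
```

Emit:
arm_command([
  [[0,0.004,0.004,0,-0.0005,0],[0,0.007,0.008,0,-0.0011,0],[0,0.007,0.013,0,-0.002,0],[0,0.007,0.018,0,-0.0028,0],[0,0.007,0.023,0,-0.0036,0],[0,0.007,0.027,0,-0.0045,0],[0,0.007,0.027,0,-0.0045,0],[0,0.007,0.027,0,-0.0045,0]],
])

```text
clock: 11.6
tool_pos: [0.5523, 0.0027, 0.079]
tool_rot: [-3.14, -0.027, 1.591]
force: [-5.0, -0.7, 7.0]
width: 0.0168
gripper_force: 61.3
```

```bash
python3 - <<'E'
from h import *
o=arm.get_obs(); T=Ro.from_euler('xyz',o['tool_rot'])
print(o['tool_pos'],o['tool_rot'],o['width'],o['force'],o['wrist_torque'],'sock',o['tool_pos']+T.apply([.127,0,.007]))
b=snap('scene'); g=redgrip(b,(330,400,160,245)); print(g,ray(b,*g[0],.158))
E
```

```text
[0.55232418 0.0026995  0.07901257] [-3.1398201  -0.02719162  1.59059934] 0.016816742938404697 [-4.98332664 -0.74969709  6.97373835] [-0.0408481   0.67012866  0.04597142] sock [0.54979412 0.12981769 0.07546807]
(array([375.11594203, 220.2173913 ]), array([370, 211,  11,  19, 138], dtype=int32)) [0.55391561 0.08498001 0.158     ]
```

Emit:
arm_command([
  [[0,-0.003,0.002,0,0,0],[0,-0.004,0.004,0,0,0],[0,-0.004,0.006,0,0,0],[0,-0.004,0.006,0,0,0],[0,-0.004,0.006,0,0,0]],
])

```text
clock: 12.07
tool_pos: [0.5523, 0.0027, 0.079]
tool_rot: [-3.141, -0.027, 1.591]
force: [-6.1, -0.2, 11.1]
width: 0.0171
gripper_force: 61.8
```

```bash
python3 - <<'E'
from h import *
o=arm.get_obs(); T=Ro.from_euler('xyz',o['tool_rot'])
print(o['tool_pos'],o['tool_rot'],o['width'],o['force'],o['wrist_torque'],'sock',o['tool_pos']+T.apply([.127,0,.007]))
b=snap('scene'); g=redgrip(b,(330,400,160,245)); print(g,ray(b,*g[0],.158))
cv2.imwrite('pics/s6.png',cv2.resize(b['color'][180:290,300:450],None,fx=5,fy=5,interpolation=cv2.INTER_CUBIC))
E
```

```text
[0.55233502 0.00271806 0.07895542] [-3.14094537 -0.0271898   1.59066343] 0.017121820654893618 [-6.06805624 -0.16983652 11.10143445] [0.03020411 0.77087769 0.08774907] sock [0.54980468 0.12983624 0.07541068]
(array([375.13768116, 220.23188406]), array([370, 211,  11,  20, 138], dtype=int32)) [0.55393023 0.08502719 0.158     ]
```

View pics/s6.png

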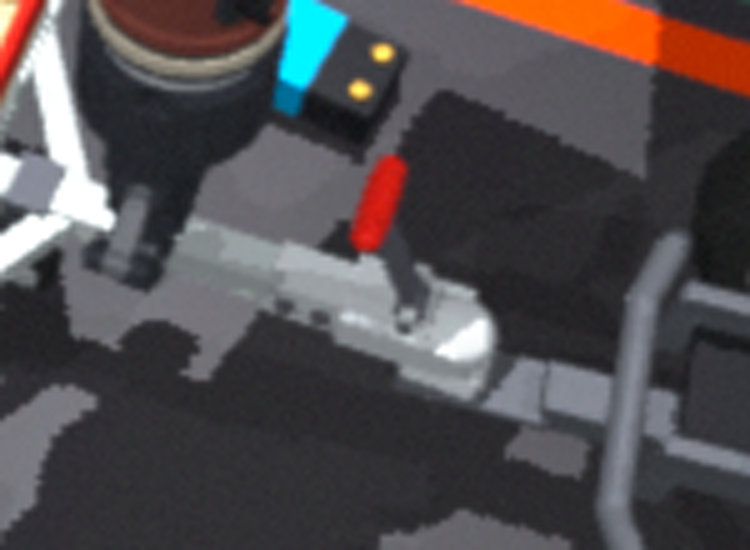

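The picture shows the cup covering the ball on the hitch plate (about full-frame 395,249) with the handle still up. TCP height held at 79 mm as the load rose to 11 N, so it's seated. Letting go and rising.

Emit:
arm_command([
  [[0,0,0,0,0,0],[0,0,0,0,0,0],[0,0,0,0,0,0],[0,0,0,0,0,0],[0,0,0,0,0,0],[0,0,0,0,0,0],[0,0,-0.2,0,0,0],[0,0,-0.4,0,0,0],[0,0,-0.6,0,0,0],[0,0,-0.8,0,0,0]],
], hand=100)

```text
clock: 12.95
tool_pos: [0.5518, -0.0004, 0.1974]
tool_rot: [-3.141, -0.028, 1.591]
force: [-0.8, 0.1, 0.8]
width: 0.0854
gripper_force: 0.0
```

```bash
python3 - <<'E'
from h import *
o=arm.get_obs(); print(o['tool_pos'],o['tool_rot'],o['force'])
b=snap('scene'); g=redgrip(b,(330,400,160,245)); G=ray(b,*g[0],.158); print(g,G)
plan((.5508,.0875,.195),1.59)
E
```

```text
[ 5.51765127e-01 -3.85925915e-04  1.97404996e-01] [-3.14067551 -0.02750259  1.59052148] [-0.78152866  0.09200982  0.81326451]
(array([375.07913669, 220.4676259 ]), array([370, 211,  11,  20, 139], dtype=int32)) [0.5544738  0.08507234 0.158     ]
shift [ 0.589  -0.025   0.0814] turn [ 0.0036 -0.0081  0.0002] j6 -0.17
```

Emit:
arm_command([
  [[0.15,0,0.0,0,-0.0086,0],[0.35,0,0.0,0,-0.0086,0],[0.5,0,0.01,0,-0.0086,0],[0.575,0,0.015,0,-0.0086,0],[0.575,0,0.015,0,-0.0086,0],[0.575,0,0.015,0,-0.0086,0]],
])

```text
clock: 13.5
tool_pos: [0.5502, 0.0857, 0.1962]
tool_rot: [-3.141, 0.001, 1.592]
force: [0.6, -0.4, -0.3]
width: 0.0854
gripper_force: 0.0
```

```bash
python3 - <<'E'
from h import *
o=arm.get_obs(); print(o['tool_pos'],o['tool_rot'],o['force'])
b=snap('scene'); g=redgrip(b,(330,400,160,245)); G=ray(b,*g[0],.157); print(g,G)
plan((.5508,.0857,.160),1.59)
E
```

```text
[0.55023335 0.08574748 0.19620138] [-3.14088862e+00  6.04769149e-04  1.59201467e+00] [ 0.56516039 -0.43407605 -0.25602764]
(array([371.3, 167.5]), array([371, 163,   2,  10,  10], dtype=int32)) [0.43561103 0.04211746 0.157     ]
shift [0.0039 0.003  0.2419] turn [-0.0002  0.0002  0.0003] j6 0.01
```

Emit:
arm_command([
  [[0.004,0.003,0.08,0,0,0],[0.004,0.003,0.16,0,0,0],[0.004,0.003,0.24,0,0,0],[0.004,0.003,0.24,0,0,0]],
])

```text
clock: 13.88
tool_pos: [0.548, 0.0856, 0.1561]
tool_rot: [-3.134, -0.0, 1.589]
force: [-0.5, 0.6, 0.0]
width: 0.0855
gripper_force: 0.0
```

Emit:
arm_command([
  [[0,0,0,0,0,0],[0,0,0,0,0,0],[0,0,0,0,0,0],[0,0,0,0,0,0],[0,0,0,0,0,0],[0,0,0,0,0,0],[0,0,0,0,0,0]],
], hand=35, grip_force=20)

```text
clock: 14.47
tool_pos: [0.5516, 0.0864, 0.1615]
tool_rot: [3.14, -0.0, 1.591]
force: [1.2, -1.0, 2.6]
width: 0.0415
gripper_force: 20.2
```

Pinched at a 41.5 mm opening. Now I follow the arc down.

Emit:
arm_command([
  [[-0.032,0,0.012,0,0,0],[-0.064,0,0.027,0,0,0],[-0.121,0,0.061,0,0,0],[-0.171,0,0.103,0,0,0],[-0.215,0,0.153,0,0,0],[-0.251,0,0.208,0,0,0],[-0.278,0,0.268,0,0,0],[-0.291,0,0.31,0,0,0],[-0.293,0,0.322,0,0,0],[-0.293,0,0.322,0,0,0]],
])

```text
clock: 15.3
tool_pos: [0.5515, 0.0416, 0.1115]
tool_rot: [-3.14, 0.001, 1.591]
force: [-0.3, -1.8, -0.2]
width: 0.0416
gripper_force: 20.6
```

```bash
python3 - <<'E'
from h import *
o=arm.get_obs(); print(o['tool_pos'],o['tool_rot'],o['force'],o['width'])
b=snap('scene'); cv2.imwrite('pics/s7.png',cv2.resize(b['color'][160:280,300:450],None,fx=4,fy=4))
E
```

```text
[0.551514   0.04160662 0.11151405] [-3.14044147e+00  1.12103140e-03  1.59066665e+00] [-0.28665712 -1.75210973 -0.17842269] 0.04160278239637853
```

View pics/s7.png

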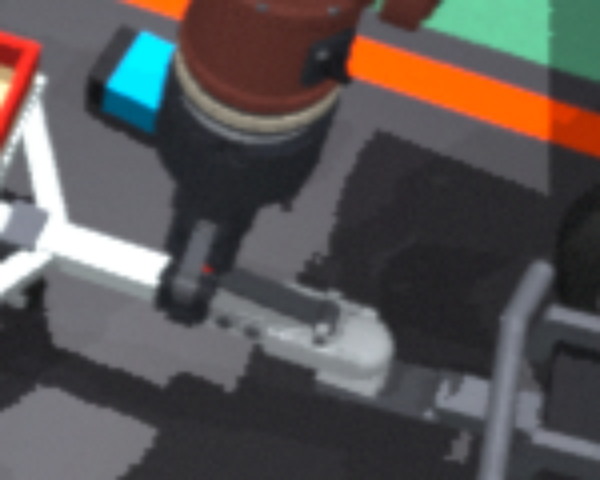

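The picture shows the handle lying along the drawbar, with the fingers at its grip (about full-frame 348,228) and the coupler still on the ball. Now I release, rise, shut the fingers and press from above.

Emit:
arm_command([
  [[0,0,0,0,0,0],[0,0,0,0,0,0],[0,0,0,0,0,0],[0,0,0,0,0,0],[0,0,0,0,0,0],[0,0,-0.15,0,0,0],[0,0,-0.3,0,0,0],[0,0,-0.4,0,0,0],[0,0,-0.4,0,0,0]],
], hand=100)

```text
clock: 16.1
tool_pos: [0.5546, 0.0425, 0.1766]
tool_rot: [3.134, 0.0, 1.591]
force: [1.0, 0.4, 0.7]
width: 0.0862
gripper_force: 0.0
```

Emit:
arm_command([
  [[0,0,0,0,0,0],[0,0,0,0,0,0],[0,0,0,0,0,0],[0,0,0,0,0,0],[0,0,0,0,0,0],[0,0,0,0,0,0],[0,0,0,0,0,0],[0,0,0,0,0,0],[0,0,0,0,0,0],[0,0,0,0,0,0]],
], hand=0)

```text
clock: 16.93
tool_pos: [0.5518, 0.0425, 0.1724]
tool_rot: [3.141, -0.0, 1.591]
force: [-0.7, -0.1, 0.8]
width: 0.0001
gripper_force: 0.0
```

Emit:
arm_command([
  [[0.007,0,0.08,0,0,0],[0.007,0,0.15,0,0,0],[0.007,0,0.18,0,0,0],[0.007,0,0.2,0,0,0],[0.007,0,0.21,0,0,0],[0.007,0,0.22,0,0,0],[0.007,0,0.225,0,0,0],[0.007,0,0.225,0,0,0]],
])

```text
clock: 17.6
tool_pos: [0.5519, 0.0435, 0.1387]
tool_rot: [3.141, -0.0, 1.591]
force: [0.1, -0.1, 0.1]
width: 0.0002
gripper_force: 0.0
```

Emit:
arm_command([
  [[0,0,0.005,0,0,0],[0,0,0.01,0,0,0],[0,0,0.014,0,0,0],[0,0,0.018,0,0,0],[0,0,0.018,0,0,0]],
])

```text
clock: 18.02
tool_pos: [0.5516, 0.0436, 0.1358]
tool_rot: [-3.141, -0.0, 1.591]
force: [0.1, -0.3, -0.5]
width: 0.0
gripper_force: 0.0
```

Emit:
arm_command([
  [[0,0,0.005,0,0,0],[0,0,0.01,0,0,0],[0,0,0.014,0,0,0],[0,0,0.018,0,0,0],[0,0,0.018,0,0,0]],
])

```text
clock: 18.43
tool_pos: [0.5519, 0.0435, 0.1334]
tool_rot: [3.141, -0.0, 1.591]
force: [0.1, -1.3, 1.2]
width: -0.0004
gripper_force: 0.7
```

Emit:
arm_command([
  [[0,0,0.003,0,0,0],[0,0,0.006,0,0,0],[0,0,0.009,0,0,0],[0,0,0.012,0,0,0],[0,0,0.012,0,0,0]],
])

```text
clock: 18.85
tool_pos: [0.5521, 0.0435, 0.1329]
tool_rot: [3.141, -0.0, 1.591]
force: [-2.3, -1.2, 7.3]
width: -0.0
gripper_force: 4.0
```

Emit:
arm_command([
  [[0,0,0.003,0,0,0],[0,0,0.006,0,0,0],[0,0,0.009,0,0,0],[0,0,0.009,0,0,0]],
])

```text
clock: 19.18
tool_pos: [0.5523, 0.0434, 0.1325]
tool_rot: [3.141, 0.0, 1.591]
force: [-4.7, -0.9, 12.9]
width: -0.0
gripper_force: 6.3
```

Emit:
arm_command([
  [[0,0,-0.2,0,0,0],[0,0,-0.45,0,0,0],[0,0,-0.7,0,0,0],[0,0,-0.9,0,0,0],[-0.25,0,-0.9,0,0,0],[-0.5,0,-0.9,0,0,0],[-0.75,0,-0.9,0,0,0],[-0.95,0,-0.9,0,0,0],[-0.95,0,-0.9,0,0,0]],
])

```text
clock: 19.93
tool_pos: [0.5545, -0.1039, 0.2648]
tool_rot: [3.141, 0.003, 1.586]
force: [0.3, 0.3, -0.4]
width: 0.0002
gripper_force: 0.0
```

```bash
python3 - <<'E'
from h import *
o=arm.get_obs(); print(o['tool_pos'],o['force'])
a,b=snap('top'),snap('scene'); g=redgrip(b,(330,370,200,250)); h=redgrip(a,(185,235,195,240)); print(g,h,tri(a,h[0],b,g[0]),ray(b,*g[0],.109),ray(b,*g[0],.104))
k=lambda s,u,v:cv2.resize(s['color'][v-50:v+50,u-65:u+65],None,fx=3,fy=4,interpolation=cv2.INTER_CUBIC)
cv2.imwrite('pics/s8.png',np.hstack([k(a,190,220),k(b,365,235)]))
E
```

```text
[ 0.55451702 -0.10394401  0.26484244] [ 0.33447487  0.29461601 -0.414082  ]
(array([351.08928571, 225.53571429]), array([347, 217,  10,  19, 112], dtype=int32)) (array([205.54285714, 233.48571429]), array([204, 225,   4,  15,  35], dtype=int32)) (array([0.5271695 , 0.04522742, 0.06605929]), array([ 0.97171682, -0.21921557])) [0.55360196 0.04438677 0.109     ] [0.5506206  0.04417059 0.104     ]
```

View pics/s8.png

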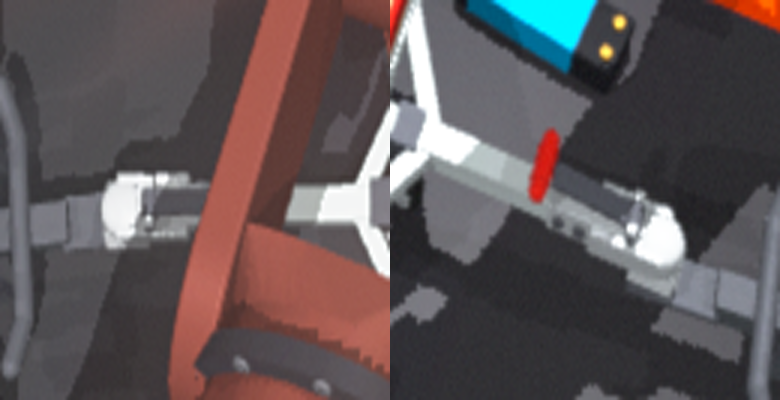

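The last picture shows the handle flat along the drawbar (grip at about scene 351,226), the cup on the ball, and the arm clear. The grip's y of 0.044 m is where it should be for a fully down handle. Handing in.

```bash
python3 -c "
from bench import arm
print(arm.hand_in())"
```

```text
the job is handed in; nothing more can be done
None
```

The trailer is hitched: the cup is seated on the ball, the handle was pressed down to a firm stop, the arm is clear, and the job was handed in at about 20 s. I viewed 11 pictures, one over the limit of 10.

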